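# Clear the core cradle and index its end stop by one hole

### The job

Pick the two stone chips out of the grey core cradle and drop them in the blue waste tub. Then, by its black knob, pull up the spring lock pin of the red end stop, slide the stop one hole along towards the cradle's blue end plate, and let the pin go fully home in that hole. Finish still gripping the knob with the pin fully home (do not let go of it), and leave the wash bottle and the beaker where they stand.

Things in the scene. Friction and masses are not known exactly. Their poses are not given: they have to be found in the camera images.
- cradle: Core-measuring cradle fixed to the bench: grey base plate 12 mm thick, 200 x 300 mm, from x = -90 to +110 mm and y = -150 to +150 mm. Origin on the bench surface. The end stop slides along the cradle's y axis. The blue end plate, top 52 mm above the bench, stands across the y = +143 mm end. The long side at x = +110 mm is open.
- rail_mid (a point): Middle of the aluminium rail's top, 32 mm above the bench: at cradle x = -65 mm (the robot's side), y = 0. The rail is 34 mm wide and runs along the cradle's y axis; five 11 mm square holes in its top lie at cradle y = -100, -50, 0, +50, +100 mm. Same axes as the cradle.
- end_stop (a joint): Travel of the red end stop along the cradle's +y axis (m): 0 in the hole where it starts (cradle y = -50 mm), growing towards the blue end plate; the next hole is at 0.050, the one after at 0.100. Sliding friction about 2.5 N. It cannot move more than about 2 mm while the pin is in a hole.
- stop_sleeve (a point): Centre of the top of the end stop's red sleeve, on the pin's axis, 50 mm above the bench. The sleeve is 50 mm (x) by 60 mm (y) and rides on the rail. From it the 10 mm thick red stop plate, its top 49 mm above the bench, reaches 150 mm to +x across the cradle, 20 mm to the +y side of the pin.
- plunger (a joint): Height of the lock pin above fully home (m): 0 home, 0.018 fully pulled up. The 8 mm round-nosed pin reaches 12 mm into the rail, so it is clear of the hole from 0.012 up. A spring pushes it down with 4 N when home, 8 N when fully up, so it drops by itself into a hole below it.
- knob: Black round knob with a yellow dot on top, on the lock pin: 30 mm diameter, 28 mm high, upright axis. Origin at its centre, 84 mm above the bench when the pin is home (top at 98 mm); above the end stop's sleeve, on the pin's axis. It rises with the pin and moves with the end stop. Below it is a thinner 20 mm barrel on the sleeve.
- chip_a_center (a point): Centre of the brown stone chip, lying on the cradle's base plate: 30 mm along its x, 42 mm along its y, 36 mm high; 18 mm above the plate (30 mm above the bench) at the start. Mass about 80 g.
- chip_b_center (a point): Centre of the sand-coloured stone chip, lying on the cradle's base plate: 30 mm along its x, 42 mm along its y, 36 mm high; 18 mm above the plate (30 mm above the bench) at the start. Mass about 80 g.
- chip_a: The same brown chip; origin at the centre of its underside.
- chip_b: The same sand-coloured chip; origin at the centre of its underside.
- waste_tub: Blue open waste tub, 180 mm (its x) by 160 mm (its y), 70 mm high, walls 5 mm, fixed to the bench; stands to the left or the right of the cradle. Origin at the centre of its underside.
- sample_tray: White open tray 180 x 160 mm, 35 mm high, with two lying stone cores in it up to 49 mm high; fixed to the bench on the other side of the cradle. Not part of the job. Origin at the centre of its underside.
- wash_bottle: White wash bottle with blue cap and spout, 60 mm diameter, 180 mm high, standing beyond the cradle to one side. Leave it alone. Origin at the centre of its underside.
- beaker: Glass beaker, 68 mm diameter, 85 mm high, standing beyond the cradle on the other side. Leave it alone. Origin at the centre of its underside.
Things that resemble listed ones, but are neither listed nor needed, are in the scene too. What is shaped like the chip_a but orange is not meant.

How it is judged:
On the way, in this order (a step that is already met when the one before it is completed fails the run):
1. both chips lie in the waste tub while the end stop is still locked in its first hole (x of chip_a_center in the frame of waste_tub between -0.09 and 0.09 m and y of chip_a_center in the frame of waste_tub between -0.08 and 0.08 m and z of chip_a_center in the frame of waste_tub between 0 and 0.07 m and contact force between the fingers and chip_a below 0.1 N and x of chip_b_center in the frame of waste_tub between -0.09 and 0.09 m and y of chip_b_center in the frame of waste_tub between -0.08 and 0.08 m and z of chip_b_center in the frame of waste_tub between 0 and 0.07 m and contact force between the fingers and chip_b below 0.1 N and value of joint end_stop between -0.005 and 0.005 m and value of joint plunger below 0.003 m), for 0.2 s.
2. the lock pin is pulled clear of its hole (value of joint plunger above 0.0105 m), for 0.1 s.
3. the end stop stands at the next hole with the pin home (value of joint end_stop between 0.046 and 0.054 m and value of joint plunger below 0.003 m), for 0.2 s.
At the end, for the whole second after the job is handed in: Both chips rest in the waste tub, below its rim and not touched by the fingers; the end stop is at 0.050 m (within 4 mm), the lock pin is home (within 3 mm), and the fingers still hold the knob with more than 3 N (all of step 3 and x of chip_a_center in the frame of waste_tub between -0.09 and 0.09 m and y of chip_a_center in the frame of waste_tub between -0.08 and 0.08 m and z of chip_a_center in the frame of waste_tub between 0 and 0.07 m and contact force between the fingers and chip_a below 0.1 N and x of chip_b_center in the frame of waste_tub between -0.09 and 0.09 m and y of chip_b_center in the frame of waste_tub between -0.08 and 0.08 m and z of chip_b_center in the frame of waste_tub between 0 and 0.07 m and contact force between the fingers and chip_b below 0.1 N and linear speed of each of chip_a, chip_b below 0.03 m/s and contact force between the fingers and knob above 3 N); the arm keeps its last pose, push and grip.
It fails at once if the wash bottle or the beaker was moved by more than 30 mm or tipped (distance of any of wash_bottle, beaker from where it was at the start of the episode above 0.03 m or angle between any of wash_bottle, beaker's own z axis and vertical above 0.4 rad).
It also fails if it takes over 67 s, if anything falls off the work surface, if the arm or the gripper's body presses on something with over 40 N, if the wrist force passes 120 N, or if a joint passes its speed limit or range.

### The arm

A 7-joint arm with a two-finger parallel gripper is mounted at the origin on the work surface. World frame = base frame: x ahead of the robot, y to its left, z up, the work surface at z = 0. Lengths are in m, angles in rad, forces in N, time in s.
With the tool pointing down it reaches from about 0.4 to 0.875 m from the base axis. Payload 19.3 kg.
Tool frame: the origin (TCP) lies between the finger pads; the fingertips stand 17 mm ahead of it and the grasp point (between the pads) lies 2 mm behind it; z points along the fingers, x is the direction in which the jaws open and shut, and the axes are right-handed (so a half turn about z gives the same grasp; the last joint's range is limited). The gripper opens to 85 mm and grips with 20 to 120 N. Pads are 22 mm wide; open, the fingers measure 114 mm over their backs; the gripper's body (76 mm by 85 mm) begins 54 mm behind the grasp point. The pads swing forward as they close: fully open they stand 13 mm farther back than shut.
Start: joints at [1.103, 0.521, -0.036, 1.599, 0.021, 1.021, -0.113], TCP at [0.242, -0.576, 0.248] pointing down, gripper open.
Joint ranges: [-2.91, 2.91], [-0.3, 2.13], [-1.5, 1.42], [0.17, 2.43], [-1.26, 4.41], [0.16, 1.93], [-2.52, 2.52]. Speed limits (rad/s): [1.89, 1.89, 2.39, 2.39, 3.01, 3.01, 3.01].

### API

Orientations are given as [roll, pitch, yaw] about the fixed x, y, z axes, in that order (R = Rz(yaw) Ry(pitch) Rx(roll)).
In Python, from workcell import bot gives the robot as it stands. The module is installed in compiled form; this text tells all that it offers.
- The arm moves only by the tool arm_command, never from a script. Its argument "targets" is a list of rows, each a list of 6 numbers: the shift along the tool's x, y, z in mm, then the turn, a rotation vector about the tool's x, y, z in degrees. In form: [[x, y, z, wx, wy, wz], ...]. A call has 1 to 8 rows; each row shifts and turns the pose as measured when the row begins, along the tool's axes as they then stand; what a row does not reach is not made up. A row lasts 1/10 s, in which the tool goes at most 50 mm and 8.59 degrees, less where a joint would pass 70% of its speed; a pose out of reach is approached as far as the arm can. A call is refused whole if a number of a shift passes 50 or a number of a turn 8.59, either way. A call with a gripper value outside its range is refused whole. "grip" is the opening in per cent of the stroke, from 0 (shut) to 100 (fully open), set as the call begins (left out, the last holds). The fingers move at their own pace and stop on an object; "grip_force" is the grip in N (left out, the last holds). Time passes only in rows, so rows that do not move let the fingers close. It gives the time, the measured TCP pose, the force and the opening at its end, in the units of the state.
- bot.observe(): the state, without advancing time (a new reading comes with each control period).
- bot.grab_frame(name): name is "scene" or "top" or "wrist"; returns a dict with "color" (480x640x3 uint8, red, green, blue), "depth" (480x640 float32, m along the optical axis (not along the pixel's ray), 0 where there is no reading), "fov_y" (degrees; the focal length in pixels is half the picture's height over the tangent of half this angle, whatever the lens; pixels are square), "cx", "cy" (the principal point, pixels), "D" ([k1, k2, p1, p2, k3] as OpenCV has them; the pictures are not rectified), "R" (3x3) and "t" (3): a world point X has camera coordinates R X + t; the wrist camera has in their place "hand_eye" (4x4, takes a point from camera to tool coordinates, whose origin is the TCP and whose axes are the tool frame's). Camera axes: x right, y down, z forward; pixel columns grow to the right and rows downward; lengths in m; the calibration is good to about 2 mm. A picture is of the moment at which its call begins: read the wrist's pose just before it.
- bot.job_done(): hands the job in, once; it reports no verdict.
The state is a dict: "clock": time; "qpos": joint angles; "qd": joint speeds; "joint_efforts": joint torques, N m; "position": TCP position; "tool_rot": TCP orientation; "force": force on the tool from outside, world axes, zero at the start; "moment": the same for the moment, N m; "grip_width": finger opening in m.
Only numpy, scipy, OpenCV 4.12 (cv2) and the standard library are available. Lean on these libraries where they do the work, as an engineer would, in place of code of your own. Each camera call takes 0.05 s, during which the arm holds its last target. There are 200 camera calls.

## Working session

There is one attempt and no reset: what is moved stays moved. The work goes in short steps, Python scripts to look and compute and a tool call to move; the robot and the scene stay as the last step left them, time stands still between calls to the robot, and variables do not carry over. Pictures are saved under pics/ and viewed, about 8 in all and at most 12, crops included, and the job is handed in when it is done.

Besides the shell and the picture viewer there is one more tool, called after ">>>" by a JSON object that holds its "name" and its "arguments", one argument or row to a line. arm_command: Moves the arm, as the interface text tells. Its arguments: {"type":"object","properties":{"targets":{"type":"array"},"grip":{"type":"number"},"grip_force":{"type":"number"}},"required":["targets"]}

```bash
mkdir -p pics; cat > h.py <<'E'
import numpy as np, cv2
from workcell import bot
from scipy.spatial.transform import Rotation as Ro
def K(f):
    F=240/np.tan(np.radians(f["fov_y"])/2); return np.array([[F,0,f["cx"]],[0,F,f["cy"]],[0,0,1]])
def ext(f,s=None):
    if "R" in f: return np.array(f["R"]),np.array(f["t"])
    H=np.array(f["hand_eye"]);T=np.eye(4);T[:3,:3]=Ro.from_euler('xyz',s["tool_rot"]).as_matrix();T[:3,3]=s["position"]
    I=np.linalg.inv(T@H);return I[:3,:3],I[:3,3]
def ray(f,uv,z,s=None):
    R,t=ext(f,s);uv=np.array(uv,float).reshape(-1,1,2)
    n=cv2.undistortPoints(uv,K(f),np.array(f["D"],float)).reshape(-1,2)
    d=np.c_[n,np.ones(len(n))]@R; c=-R.T@t
    return c+d*((z-c[2])/d[:,2])[:,None]
def proj(f,X,s=None):
    R,t=ext(f,s);return cv2.projectPoints(np.array(X,float).reshape(-1,1,3),cv2.Rodrigues(R)[0],t,K(f),np.array(f["D"],float))[0].reshape(-1,2)
def cloud(f,s=None):
    v,u=np.mgrid[:480,:640];uv=np.c_[u.ravel(),v.ravel()].astype(float).reshape(-1,1,2)
    n=cv2.undistortPoints(uv,K(f),np.array(f["D"],float)).reshape(-1,2)
    d=f["depth"].reshape(-1,1);R,t=ext(f,s);return ((np.c_[n,np.ones(len(n))]*d-t)@R).reshape(480,640,3)
def save(n,im): cv2.imwrite("pics/"+n+".png",im[...,::-1])
E
python3 - <<'E'
from h import *
s=bot.observe();print({k:np.round(v,3) for k,v in s.items()})
for n in("top","scene"):
    f=bot.grab_frame(n);save(n,f["color"]);np.save(n+".npy",f,allow_pickle=True)
    print(n,f["fov_y"],-np.array(f["R"]).T@f["t"],f["D"])
E
```

```text
{'clock': np.float64(0.0), 'qpos': array([ 1.103,  0.522, -0.036,  1.6  ,  0.021,  1.021, -0.113]), 'qd': array([-0.001,  0.   , -0.001, -0.001,  0.001, -0.001,  0.001]), 'joint_efforts': array([-2.0000e-03, -9.2710e+01,  1.9780e+00, -3.6993e+01,  1.8000e-02,
        8.0000e-03,  0.0000e+00]), 'position': array([ 0.242, -0.576,  0.248]), 'tool_rot': array([ 3.142e+00,  1.000e-03, -1.173e+00]), 'force': array([-0.091, -0.957, -0.007]), 'moment': array([-0.02 , -0.043,  0.038]), 'grip_width': np.float64(0.085)}
top 52.73347456721209 [ 0.32389174 -0.00565056  1.26517827] [-0.13274538  0.          0.          0.          0.        ]
scene 47.20645929714907 [1.40964698 0.23449866 0.71441439] [0.02268794 0.         0.         0.         0.        ]
```

View pics/top.png

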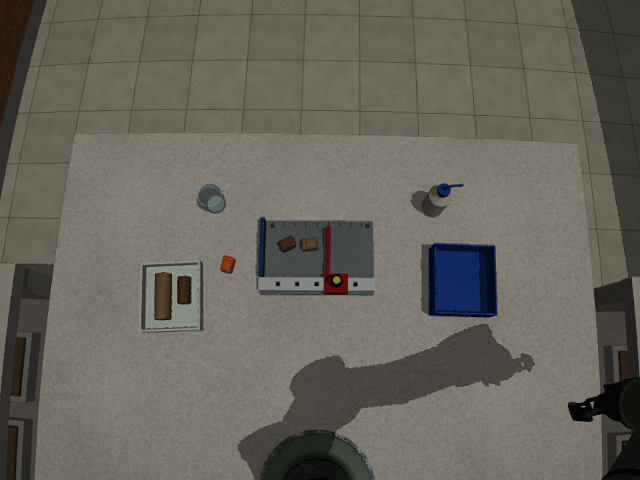

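View pics/scene.png

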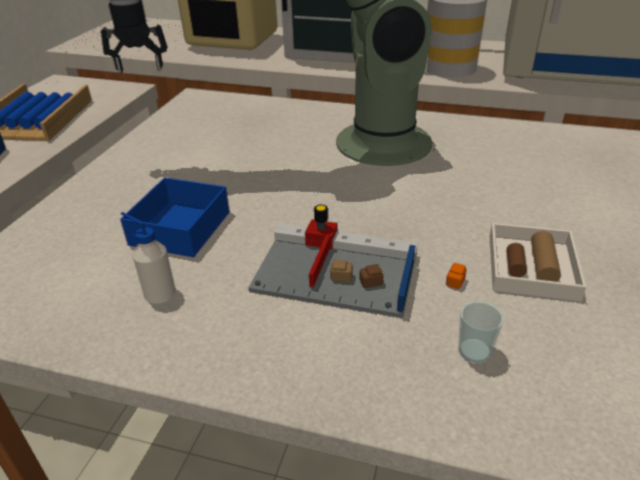

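The top view shows the brown chip at (287,244), the sand chip at (309,244), the knob at (337,281), the tub at (462,279) and the blue end plate at (262,247). The bottle is at (440,195), the beaker at (211,198), and the orange decoy at (228,264). The scene view agrees.

```bash
cat > m.py <<'E'
from h import *
f=np.load("top.npy",allow_pickle=True).item()
P=cloud(f);hsv=cv2.cvtColor(f["color"],cv2.COLOR_RGB2HSV)
g=np.load("scene.npy",allow_pickle=True).item()
def blob(im,lo,hi,box):
    h=cv2.cvtColor(im,cv2.COLOR_RGB2HSV);m=cv2.inRange(h,np.array(lo),np.array(hi));k=np.zeros_like(m);x0,y0,x1,y1=box;k[y0:y1,x0:x1]=m[y0:y1,x0:x1]
    n,l,st,c=cv2.connectedComponentsWithStats(k);i=1+st[1:,4].argmax();return l==i
for n,box,lo in(("A",(276,232,298,255),(0,70,30)),("B",(299,232,320,255),(5,50,50))):
    m=blob(f["color"],lo,(25,255,255),box);q=P[m];
    z=np.percentile(q[:,2],80);t=m&(P[...,2]>0.042)
    uv=np.argwhere(m)[:,::-1];X=ray(f,uv,0.048)
    r=cv2.minAreaRect((X[:,:2]*1000).astype(np.float32))
    print(n,m.sum(),t.sum(),"z80",z,"mean@48",X.mean(0)[:2],"depthtop",P[t].mean(0) if t.any() else 0,"rect",r)
for n,lo,hi,box in(("knobdot",(22,120,120),(35,255,255),(325,270,350,295)),):
    m=blob(f["color"],lo,hi,box);uv=np.argwhere(m)[:,::-1].mean(0);print(n,m.sum(),uv,ray(f,uv,0.098))
m=blob(f["color"],(105,100,20),(130,255,255),(250,210,272,285));X=ray(f,np.argwhere(m)[:,::-1],0.052);print("blueplate",cv2.minAreaRect((X[:,:2]*1000).astype(np.float32)))
m=blob(f["color"],(105,100,20),(130,255,255),(420,230,510,330));X=ray(f,np.argwhere(m)[:,::-1],0.07);print("tub",cv2.minAreaRect((X[:,:2]*1000).astype(np.float32)), X.mean(0))
# cradle plate/rail: points in height range
R=(P[...,2]>0.022)&(P[...,2]<0.042)&(hsv[...,1]<50)&(hsv[...,2]>120);k=np.zeros_like(R);k[270:300,250:380]=R[270:300,250:380]
print("rail",cv2.minAreaRect((P[k][:,:2]*1000).astype(np.float32)),k.sum())
dk=(hsv[...,2]<90);k=np.zeros(dk.shape,np.uint8);k[276:294,262:376]=dk[276:294,262:376]
n,l,st,c=cv2.connectedComponentsWithStats(k)
for i in range(1,n):
    if st[i,4]>=8: print("hole?",st[i],ray(f,c[i],0.032)[0])
b=np.vstack([f["color"][220:320,250:390]]);
save("crop",cv2.resize(b,None,fx=5,fy=5,interpolation=cv2.INTER_CUBIC))
for z0,bx in((0,(395,0)),):pass
m=(P[...,2]>.03)&(P[...,2]<.25);print("beaker/bottle depth", P[180:215,195:228][m[180:215,195:228]].mean(0),P[180:215,425:465][m[180:215,425:465]].mean(0))
E
python3 m.py
```

```text
A 172 123 z80 0.0489262915829475 mean@48 [0.61292525 0.09323219] depthtop [0.6147168  0.09470951 0.04719462] rect ((611.483642578125, 92.44042205810547), (32.159969329833984, 40.64208984375), 28.61626625061035)
B 167 128 z80 0.049350510597753965 mean@48 [0.61353878 0.03503536] depthtop [0.61249822 0.03379994 0.05684885] rect ((613.2274780273438, 34.50555419921875), (29.255695343017578, 38.829524993896484), 1.758522629737854)
knobdot 33 [336.24242424 279.42424242] [[ 0.51266658 -0.03474573  0.098     ]]
blueplate ((601.42529296875, 157.10745239257812), (153.6400909423828, 15.107322692871094), 0.7037718892097473)
tub ((523.0656127929688, -354.7073669433594), (172.63211059570312, 184.50424194335938), 88.7451400756836) [ 0.52166598 -0.35326578  0.07      ]
rail ((512.4486694335938, 14.345733642578125), (32.08476257324219, 297.3306884765625), 1.315922498703003) 958
hole? [262 276 112  18 602] [0.50220192 0.01411916 0.032     ]
hole? [347 276  27   2  39] [ 0.53277541 -0.0994886   0.032     ]
hole? [276 281   4   5  19] [0.51040684 0.11487518 0.032     ]
hole? [295 282   4   4  16] [0.51051095 0.06564842 0.032     ]
hole? [314 282   5   4  20] [0.51162467 0.01548069 0.032     ]
hole? [353 282   5   5  23] [ 0.51288376 -0.08480427  0.032     ]
beaker/bottle depth [0.73281762 0.29929597 0.06487037] [ 0.72412927 -0.29020612  0.10864331]
```

View pics/crop.png

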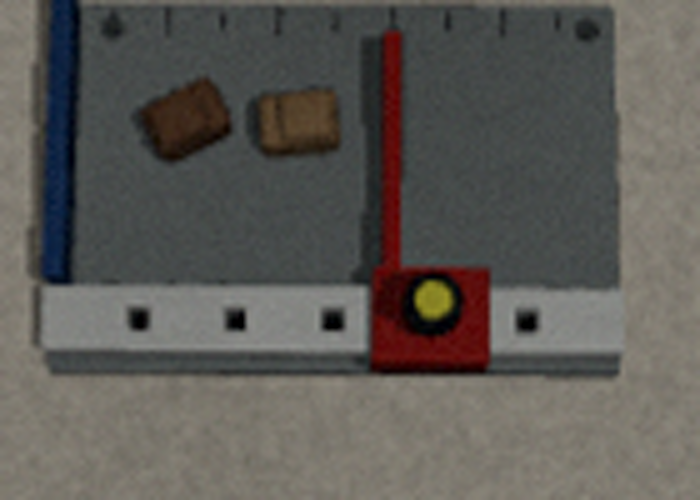

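The crop confirms both chip orientations: the brown short axis is about +28° yaw and the sand chip's about +3°. The stop is in the fourth hole from the blue plate, and the holes give a cradle yaw of about 0.7°.

>>> {"name": "arm_command", "arguments": {
  "targets": [
    [-2,-46,0,0,0,-4.3],
    [-2,-46,0,0,0,-4.3],
    [-2,-46,0,0,0,-4.3],
    [-2,-46,0,0,0,-4.3],
    [-2,-46,0,0,0,-4.3],
    [-2,-46,0,0,0,-4.3],
    [-2,-46,0,0,0,-4.3],
    [-2,-46,0,0,0,-4.3]
  ],
  "grip": 100,
  "grip_force": 40
}}

```text
clock: 0.9
position: [0.5209, -0.3367, 0.2441]
tool_rot: [3.14, 0.006, -0.563]
force: [0.3, -1.2, 0.3]
grip_width: 0.0856
```

```bash
cat > plan.py <<'E'
# usage: plan.py x y z yawdeg [n]: prints straight-line rows
from h import *
import sys
x,y,z,w=map(float,sys.argv[1:5])
s=bot.observe();p=np.array(s["position"]);R=Ro.from_euler('xyz',s["tool_rot"])
G=Ro.from_euler('xyz',[np.pi,0,np.radians(w)])
d=np.array([x,y,z])-p;rv=np.degrees((R.inv()*G).as_rotvec())
n=int(sys.argv[5]) if len(sys.argv)>5 else int(max(np.ceil(np.linalg.norm(d)/.046),np.ceil(np.linalg.norm(rv)/8)))
print("t",s["clock"],"p",p.round(4),"rpy",np.degrees(s["tool_rot"]).round(2),"F",np.round(s["force"],1),"w",round(float(s["grip_width"]),4),"q",np.round(s["qpos"],2))
print("total tool",(R.inv().apply(d)*1000).round(1),rv.round(1),"n",n)
for i in range(n):
    Ri=R*Ro.from_rotvec(np.radians(rv*i/n)); print((Ri.inv().apply(d/n)*1000).round(1).tolist()+(rv/n).round(2).tolist())
E
python3 plan.py 0.613 0.0935 0.2 28.5
```

```text
t 0.9 p [ 0.5209 -0.3367  0.2441] rpy [179.88   0.33 -32.27] F [ 0.3 -1.2  0.3] w 0.0856 q [ 0.64  0.53 -0.24  1.6   0.14  1.03 -0.2 ]
total tool [-151.5 -413.    44.2] [ -0.1   0.4 -60.8] n 10
[-15.2, -41.3, 4.4, -0.01, 0.04, -6.08]
[-10.7, -42.7, 4.4, -0.01, 0.04, -6.08]
[-6.1, -43.6, 4.4, -0.01, 0.04, -6.08]
[-1.5, -44.0, 4.4, -0.01, 0.04, -6.08]
[3.2, -43.9, 4.4, -0.01, 0.04, -6.08]
[7.8, -43.3, 4.4, -0.01, 0.04, -6.08]
[12.3, -42.2, 4.4, -0.01, 0.04, -6.08]
[16.7, -40.7, 4.4, -0.01, 0.04, -6.08]
[21.0, -38.7, 4.4, -0.01, 0.04, -6.08]
[24.9, -36.2, 4.4, -0.01, 0.04, -6.08]
```

>>> {"name": "arm_command", "arguments": {
  "targets": [
    [-15,-41,4,0,0,-6],
    [-11,-43,4,0,0,-6],
    [-6,-44,4,0,0,-6],
    [-1,-44,4,0,0,-6],
    [3,-44,4,0,0,-6],
    [8,-43,4,0,0,-6],
    [12,-42,5,0,0,-6],
    [17,-41,5,0,0,-6]
  ]
}}

```text
clock: 1.7
position: [0.5937, 0.0233, 0.2079]
tool_rot: [-3.138, 0.006, 0.31]
force: [1.2, -0.5, 0.0]
grip_width: 0.0853
```

```bash
python3 plan.py 0.613 0.0935 0.13 28.5
```

```text
t 1.7 p [0.5937 0.0233 0.2079] rpy [-179.79    0.33   17.74] F [ 1.2 -0.5  0. ] w 0.0853 q [ 0.2   0.56 -0.49  1.7   0.31  0.97 -0.09]
total tool [ 40.3 -60.7  77.9] [ -0.2   0.3 -10.8] n 3
[13.4, -20.2, 26.0, -0.08, 0.1, -3.59]
[14.6, -19.4, 26.0, -0.08, 0.1, -3.59]
[15.8, -18.5, 26.0, -0.08, 0.1, -3.59]
```

>>> {"name": "arm_command", "arguments": {
  "targets": [
    [13,-20,26,0,0,-3.6],
    [15,-19,26,0,0,-3.6],
    [16,-19,26,0,0,-3.6],
    [0,0,0,0,0,0]
  ]
}}

```text
clock: 2.1
position: [0.6126, 0.1045, 0.1263]
tool_rot: [-3.134, 0.004, 0.519]
force: [-1.0, -0.4, -0.5]
grip_width: 0.0855
```

```bash
python3 plan.py 0.613 0.0935 0.033 28.5; python3 - <<'E'
from h import *
s=bot.observe();f=bot.grab_frame("wrist");np.save("w1.npy",f,allow_pickle=True)
save("w1",f["color"]);print(np.round(f["hand_eye"],3),f["fov_y"])
print(proj(f,[[.613,.0935,.048],[.6135,.0345,.048],[.5123,-.0346,.098]],s).round())
E
```

```text
t 2.1 p [0.6126 0.1045 0.1263] rpy [-179.55    0.21   29.71] F [-1.  -0.4 -0.5] w 0.0855 q [ 0.07  0.71 -0.5   1.68  0.42  0.86 -0.09]
total tool [-4.7 10.5 93.2] [-0.4  0.2  1.2] n 3
[-1.6, 3.5, 31.1, -0.15, 0.07, 0.4]
[-1.6, 3.4, 31.1, -0.15, 0.07, 0.4]
[-1.6, 3.4, 31.1, -0.15, 0.07, 0.4]
[[ 1.    -0.    -0.     0.001]
 [ 0.     0.953  0.302 -0.077]
 [-0.    -0.302  0.953 -0.127]
 [ 0.     0.     0.     1.   ]] 70.11404216584724
[[313. 274.]
 [272. 342.]
 [ 44. 408.]]
```

View pics/w1.png

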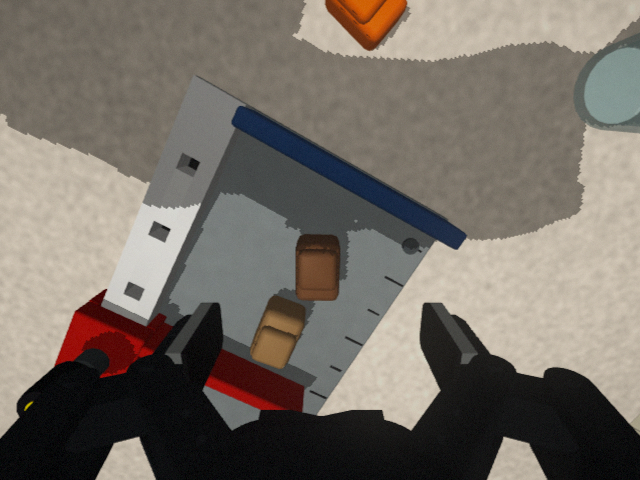

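The wrist view shows the brown chip around (318,267) almost aligned with the jaws, the sand chip around (278,332), and the knob's dot at (28,405). All three are close to the predicted pixels. I'll refine the chip positions with the wrist depth.

```bash
python3 - <<'E'
from h import *
f=np.load("w1.npy",allow_pickle=True).item();s=bot.observe()
P=cloud(f,s);h=cv2.cvtColor(f["color"],cv2.COLOR_RGB2HSV)
m=((h[...,0]<22)&(h[...,1]>90)).astype(np.uint8)
for n,(x0,y0,x1,y1) in dict(A=(290,225,348,303),B=(246,290,312,375)).items():
    k=np.zeros_like(m);k[y0:y1,x0:x1]=m[y0:y1,x0:x1];
    _,l,st,c=cv2.connectedComponentsWithStats(k);i=1+st[1:,4].argmax();q=P[l==i]
    print(n,st[i],np.percentile(q[:,2],[5,50,95]).round(4))
    t=q[q[:,2]>.03][:,:2]*1000; print(len(t),cv2.minAreaRect(t.astype(np.float32)))
E
```

```text
A [ 296  234   44   67 2741] [0.0297 0.0491 0.0517]
2598 ((600.97265625, 121.37158966064453), (28.8099365234375, 108.98307800292969), 28.498699188232422)
B [ 250  296   55   73 2680] [0.0259 0.0458 0.0516]
2440 ((605.6009521484375, 93.53622436523438), (31.131662368774414, 160.7354736328125), 10.044900894165039)
```

```bash
python3 - <<'E'
from h import *
f=np.load("w1.npy",allow_pickle=True).item();s=bot.observe()
P=cloud(f,s);h=cv2.cvtColor(f["color"],cv2.COLOR_RGB2HSV)
m=((h[...,0]<22)&(h[...,1]>90)).astype(np.uint8)
for n,(x0,y0,x1,y1) in dict(A=(290,225,348,303),B=(246,290,312,375)).items():
    k=np.zeros_like(m);k[y0:y1,x0:x1]=m[y0:y1,x0:x1];
    _,l,st,c=cv2.connectedComponentsWithStats(k);i=1+st[1:,4].argmax();q=P[l==i]
    q=q[(q[:,2]>.02)&(q[:,2]<.053)]; q=q[np.linalg.norm(q[:,:2]-np.median(q[:,:2],0),axis=1)<.03]
    print(n,len(q),cv2.minAreaRect((q[:,:2]*1000).astype(np.float32)))
E
```

```text
A 2728 ((617.1466674804688, 91.58116149902344), (28.8099365234375, 41.187255859375), 28.498699188232422)
B 2654 ((616.3192749023438, 33.85981750488281), (30.126253128051758, 39.916690826416016), 7.397686958312988)
```

>>> {"name": "arm_command", "arguments": {
  "targets": [
    [-2,6,25,0,0,1],
    [-1,6,28,0,0,0],
    [0,0,27,0,0,0],
    [0,0,10,0,0,0]
  ]
}}

```text
clock: 2.55
position: [0.6181, 0.0878, 0.0384]
tool_rot: [-3.139, -0.001, 0.491]
force: [-0.5, 1.0, 0.0]
grip_width: 0.0852
```

```bash
python3 plan.py 0.616 0.092 0.033 28.5
```

```text
t 2.55 p [0.6181 0.0878 0.0384] rpy [-1.7983e+02 -5.0000e-02  2.8160e+01] F [-0.5  1.   0. ] w 0.0852 q [ 0.05  0.83 -0.44  1.71  0.49  0.71 -0.14]
total tool [ 0.1 -4.7  5.4] [-0.2 -0.  -0.3] n 1
[0.1, -4.7, 5.4, -0.17, -0.05, -0.34]
```

>>> {"name": "arm_command", "arguments": {
  "targets": [
    [0,-5,5,0,0,0],
    [0,0,0,0,0,0],
    [0,0,0,0,0,0],
    [0,0,0,0,0,0]
  ],
  "grip": 0,
  "grip_force": 40
}}

```text
clock: 2.95
position: [0.6166, 0.0918, 0.0358]
tool_rot: [-3.14, -0.003, 0.489]
force: [-4.0, 0.2, 4.3]
grip_width: 0.0292
```

>>> {"name": "arm_command", "arguments": {
  "targets": [
    [0,0,0,0,0,0],
    [0,0,0,0,0,0],
    [0,0,-20,0,0,0],
    [0,0,-45,0,0,0],
    [0,0,-45,0,0,0]
  ]
}}

```text
clock: 3.45
position: [0.6142, 0.091, 0.1452]
tool_rot: [-3.137, 0.004, 0.49]
force: [0.2, -0.5, -0.4]
grip_width: 0.0289
```

```bash
python3 plan.py 0.52 -0.354 0.2 -28
```

```text
t 3.45 p [0.6142 0.091  0.1452] rpy [-179.76    0.24   28.08] F [ 0.2 -0.5 -0.4] w 0.0289 q [ 0.1   0.68 -0.51  1.68  0.4   0.9  -0.08]
total tool [-292.8  348.1  -55.1] [-0.1  0.3 56.1] n 10
[-29.3, 34.8, -5.5, -0.01, 0.03, 5.61]
[-25.7, 37.5, -5.5, -0.01, 0.03, 5.61]
[-21.9, 39.8, -5.5, -0.01, 0.03, 5.61]
[-17.9, 41.8, -5.5, -0.01, 0.03, 5.61]
[-13.8, 43.3, -5.5, -0.01, 0.03, 5.61]
[-9.5, 44.5, -5.5, -0.01, 0.03, 5.61]
[-5.1, 45.2, -5.5, -0.01, 0.03, 5.61]
[-0.6, 45.5, -5.5, -0.01, 0.03, 5.61]
[3.8, 45.3, -5.5, -0.01, 0.03, 5.61]
[8.2, 44.7, -5.5, -0.01, 0.03, 5.61]
```

>>> {"name": "arm_command", "arguments": {
  "targets": [
    [-29,35,-10,0,0,5.6],
    [-26,37,-10,0,0,5.6],
    [-22,40,-5,0,0,5.6],
    [-18,42,-5,0,0,5.6],
    [-14,43,-2,0,0,5.6],
    [-9,44,0,0,0,5.6],
    [-5,45,0,0,0,5.6],
    [0,45,0,0,0,5.6]
  ]
}}

```text
clock: 4.25
position: [0.5382, -0.2683, 0.1864]
tool_rot: [-3.134, -0.007, -0.311]
force: [0.9, -0.2, -0.8]
grip_width: 0.0294
```

```bash
python3 plan.py 0.522 -0.38 0.12 -28
```

```text
t 4.25 p [ 0.5382 -0.2683  0.1864] rpy [-179.56   -0.42  -17.79] F [ 0.9 -0.2 -0.8] w 0.0294 q [ 0.59  0.57 -0.32  1.72  0.21  0.88 -0.12]
total tool [ 18.3 111.8  65.7] [-0.5 -0.4 10.2] n 3
[6.1, 37.3, 21.9, -0.16, -0.13, 3.4]
[8.3, 36.8, 22.0, -0.16, -0.13, 3.4]
[10.6, 36.2, 22.1, -0.16, -0.13, 3.4]
```

>>> {"name": "arm_command", "arguments": {
  "targets": [
    [6,37,10,0,0,3],
    [8,36,20,0,0,3],
    [8,27,20,0,0,3],
    [0,0,10,0,0,0]
  ]
}}

```text
clock: 4.65
position: [0.5203, -0.3818, 0.1267]
tool_rot: [-3.137, -0.011, -0.487]
force: [-0.5, -0.4, -0.9]
grip_width: 0.0295
```

```bash
python3 plan.py 0.522 -0.38 0.055 -28
```

```text
t 4.65 p [ 0.5203 -0.3818  0.1267] rpy [-179.71   -0.65  -27.88] F [-0.5 -0.4 -0.9] w 0.0295 q [ 0.7   0.7  -0.24  1.64  0.2   0.82 -0.11]
total tool [-0.2 -2.  71.7] [-0.3 -0.7  0.1] n 2
[-0.1, -1.0, 35.8, -0.14, -0.33, 0.06]
[0.1, -1.1, 35.8, -0.14, -0.33, 0.06]
```

>>> {"name": "arm_command", "arguments": {
  "targets": [
    [0,-1,30,0,0,0],
    [0,-1,30,0,0,0],
    [0,0,10,0,0,0],
    [0,0,0,0,0,0]
  ]
}}

```text
clock: 5.05
position: [0.5223, -0.3793, 0.0544]
tool_rot: [-3.135, -0.011, -0.486]
force: [0.3, -0.3, -0.9]
grip_width: 0.0292
```

>>> {"name": "arm_command", "arguments": {
  "targets": [
    [0,0,0,0,0,0],
    [0,0,0,0,0,0],
    [0,0,-25,0,0,0],
    [0,0,-45,0,0,0],
    [0,0,-45,0,0,0]
  ],
  "grip": 65
}}

```text
clock: 5.55
position: [0.5206, -0.3775, 0.1731]
tool_rot: [-3.134, -0.008, -0.484]
force: [0.5, -0.4, 0.1]
grip_width: 0.0557
```

```bash
python3 plan.py 0.616 0.034 0.15 6 ; python3 - <<'E'
from h import *
s=bot.observe();f=bot.grab_frame("wrist");save("w2",f["color"])
E
```

```text
t 5.55 p [ 0.5206 -0.3775  0.1731] rpy [-179.59   -0.47  -27.71] F [ 0.5 -0.4  0.1] w 0.0557 q [ 0.71  0.64 -0.26  1.61  0.18  0.91 -0.1 ]
total tool [-107.  -408.5   25.1] [ -0.3  -0.6 -33.7] n 10
[-10.7, -40.9, 2.5, -0.03, -0.06, -3.37]
[-8.3, -41.4, 2.5, -0.03, -0.06, -3.37]
[-5.8, -41.8, 2.5, -0.03, -0.06, -3.37]
[-3.4, -42.1, 2.5, -0.03, -0.06, -3.37]
[-0.9, -42.2, 2.5, -0.03, -0.06, -3.37]
[1.6, -42.2, 2.4, -0.03, -0.06, -3.37]
[4.1, -42.0, 2.4, -0.03, -0.06, -3.37]
[6.6, -41.7, 2.4, -0.03, -0.06, -3.37]
[9.0, -41.3, 2.4, -0.03, -0.06, -3.37]
[11.4, -40.7, 2.3, -0.03, -0.06, -3.37]
```

View pics/w2.png

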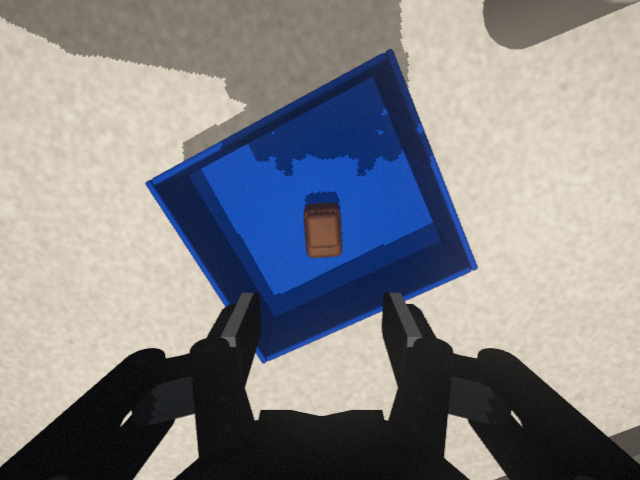

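The brown chip lies upright in the tub at (323,232). Next is the sand chip.

>>> {"name": "arm_command", "arguments": {
  "targets": [
    [-11,-41,0,0,0,-3.4],
    [-8,-41,0,0,0,-3.4],
    [-6,-42,2,0,0,-3.4],
    [-3,-42,2,0,0,-3.4],
    [-1,-42,3,0,0,-3.4],
    [2,-42,3,0,0,-3.4],
    [4,-42,3,0,0,-3.4],
    [7,-42,3,0,0,-3.4]
  ],
  "grip": 100
}}

```text
clock: 6.4
position: [0.6042, -0.0474, 0.1799]
tool_rot: [3.126, -0.04, -0.002]
force: [1.1, -0.8, 0.2]
grip_width: 0.0851
```

```bash
python3 plan.py 0.616 0.034 0.13 6
```

```text
t 6.4 p [ 0.6042 -0.0474  0.1799] rpy [ 1.7909e+02 -2.3000e+00 -1.4000e-01] F [ 1.1 -0.8  0.2] w 0.0851 q [ 0.24  0.57 -0.39  1.74  0.31  0.85 -0.29]
total tool [  9.6 -82.2  49. ] [ 1.  -2.3 -6.2] n 3
[3.2, -27.4, 16.3, 0.34, -0.75, -2.05]
[4.4, -27.2, 16.4, 0.34, -0.75, -2.05]
[5.6, -26.9, 16.5, 0.34, -0.75, -2.05]
```

>>> {"name": "arm_command", "arguments": {
  "targets": [
    [3,-27,16,0.3,-0.7,-2],
    [4,-27,16,0.3,-0.7,-2],
    [5,-18,16,0.3,-0.7,-2],
    [0,0,0,0,0,0],
    [0,0,0,0,0,0]
  ]
}}

```text
clock: 6.9
position: [0.6186, 0.0356, 0.1368]
tool_rot: [3.14, -0.012, 0.117]
force: [-0.7, -0.1, 0.1]
grip_width: 0.0853
```

```bash
python3 - <<'E'
from h import *
s=bot.observe();f=bot.grab_frame("wrist")
P=cloud(f,s);h=cv2.cvtColor(f["color"],cv2.COLOR_RGB2HSV)
m=((h[...,0]<24)&(h[...,0]>6)&(h[...,1]>90)&(np.linalg.norm(P[...,:2]-[.616,.034],axis=2)<.035)&(P[...,2]<.055)&(P[...,2]>.02))
q=P[m];print(len(q),cv2.minAreaRect((q[:,:2]*1000).astype(np.float32)),q.mean(0))
y=(h[...,0]>22)&(h[...,0]<35)&(h[...,1]>150)&(h[...,2]>80);print("dot",y.sum(),np.median(P[y],0) if y.any() else 0)
E
python3 plan.py 0.616 0.034 0.033 6
```

```text
2547 ((616.03076171875, 35.130455017089844), (28.76658821105957, 39.95797348022461), 6.864590644836426) [0.61573265 0.03869376 0.04490067]
dot 102 [ 0.51033798 -0.02947381  0.09990856]
t 6.95 p [0.6185 0.0355 0.1369] rpy [179.94  -0.71   6.7 ] F [-0.1  0.4 -0.4] w 0.0855 q [ 0.12  0.67 -0.41  1.7   0.34  0.83 -0.32]
total tool [ -4.    1.1 103.9] [ 0.1 -0.7  0.7] n 3
[-1.3, 0.4, 34.6, 0.02, -0.24, 0.23]
[-1.2, 0.4, 34.6, 0.02, -0.24, 0.23]
[-1.0, 0.4, 34.6, 0.02, -0.24, 0.23]
```

>>> {"name": "arm_command", "arguments": {
  "targets": [
    [-2,0,30,0,-0.7,0],
    [-1,0,30,0,0,0],
    [0,0,28,0,0,0],
    [0,0,8,0,0,0]
  ]
}}

```text
clock: 7.35
position: [0.6195, 0.0299, 0.0447]
tool_rot: [3.137, -0.01, 0.109]
force: [0.2, 0.7, 0.9]
grip_width: 0.0856
```

```bash
python3 plan.py 0.616 0.035 0.033 6.9
```

```text
t 7.35 p [0.6195 0.0299 0.0447] rpy [179.74  -0.57   6.26] F [0.2 0.7 0.9] w 0.0856 q [ 0.09  0.8  -0.35  1.74  0.41  0.67 -0.38]
total tool [-3.  -5.5 11.6] [ 0.3 -0.6 -0.6] n 1
[-3.0, -5.5, 11.6, 0.26, -0.57, -0.65]
```

>>> {"name": "arm_command", "arguments": {
  "targets": [
    [-3,-5,12,0.3,-0.6,-0.6],
    [0,0,0,0,0,0],
    [0,0,0,0,0,0],
    [0,0,0,0,0,0],
    [0,0,0,0,0,0]
  ],
  "grip": 0
}}

```text
clock: 7.85
position: [0.6178, 0.0333, 0.0361]
tool_rot: [-3.141, -0.003, 0.118]
force: [-0.1, -0.2, 0.0]
grip_width: 0.0294
```

>>> {"name": "arm_command", "arguments": {
  "targets": [
    [0,0,0,0,0,0],
    [0,0,-20,0,0,0],
    [0,0,-45,0,0,0],
    [0,0,-45,0,0,0],
    [0,0,-20,0,0,0]
  ]
}}

```text
clock: 8.35
position: [0.6158, 0.0332, 0.1687]
tool_rot: [-3.141, 0.001, 0.118]
force: [0.9, -0.3, -1.3]
grip_width: 0.0289
```

```bash
python3 plan.py 0.522 -0.32 0.17 -28
```

```text
t 8.35 p [0.6158 0.0332 0.1687] rpy [-1.7998e+02  7.0000e-02  6.7800e+00] F [ 0.9 -0.3 -1.3] w 0.0289 q [ 0.14  0.63 -0.43  1.68  0.32  0.91 -0.3 ]
total tool [-134.9  339.7   -1.2] [-0.   0.1 34.8] n 8
[-16.9, 42.5, -0.2, -0.0, 0.01, 4.35]
[-13.6, 43.6, -0.2, -0.0, 0.01, 4.35]
[-10.2, 44.5, -0.2, -0.0, 0.01, 4.35]
[-6.8, 45.2, -0.2, -0.0, 0.01, 4.35]
[-3.4, 45.6, -0.2, -0.0, 0.01, 4.35]
[0.1, 45.7, -0.2, -0.0, 0.01, 4.35]
[3.5, 45.5, -0.2, -0.0, 0.01, 4.35]
[7.0, 45.2, -0.2, -0.0, 0.01, 4.35]
```

>>> {"name": "arm_command", "arguments": {
  "targets": [
    [-17,42,0,0,0,4.3],
    [-14,43,0,0,0,4.3],
    [-10,44,0,0,0,4.3],
    [-7,45,0,0,0,4.3],
    [-3,45,0,0,0,4.3],
    [0,43,0,0,0,4.3],
    [3,25,0,0,0,4.3],
    [0,0,0,0,0,0]
  ]
}}

```text
clock: 9.15
position: [0.539, -0.2605, 0.1749]
tool_rot: [-3.138, -0.009, -0.427]
force: [0.1, 0.4, -1.1]
grip_width: 0.0292
```

```bash
python3 plan.py 0.522 -0.32 0.12 -28
```

```text
t 9.15 p [ 0.539  -0.2605  0.1749] rpy [-179.77   -0.5   -24.45] F [ 0.1  0.4 -1.1] w 0.0292 q [ 0.55  0.57 -0.29  1.74  0.2   0.85 -0.25]
total tool [ 8.7 61.4 54.7] [-0.2 -0.5  3.6] n 2
[4.4, 30.7, 27.4, -0.12, -0.25, 1.78]
[5.4, 30.5, 27.4, -0.12, -0.25, 1.78]
```

>>> {"name": "arm_command", "arguments": {
  "targets": [
    [4,30,10,0,0,1.8],
    [5,28,25,0,0,1.8],
    [0,0,20,0,0,0],
    [0,0,0,0,0,0]
  ]
}}

```text
clock: 9.55
position: [0.5247, -0.3162, 0.1195]
tool_rot: [-3.135, -0.011, -0.489]
force: [0.2, 0.2, -1.5]
grip_width: 0.0291
```

```bash
python3 plan.py 0.522 -0.32 0.055 -28
```

```text
t 9.55 p [ 0.5247 -0.3162  0.1195] rpy [-179.63   -0.64  -28.04] F [ 0.2  0.2 -1.5] w 0.0291 q [ 0.62  0.66 -0.25  1.74  0.21  0.76 -0.22]
total tool [-1.3  5.  64.4] [-0.4 -0.6 -0. ] n 2
[-0.6, 2.5, 32.2, -0.19, -0.32, -0.02]
[-0.5, 2.4, 32.2, -0.19, -0.32, -0.02]
```

>>> {"name": "arm_command", "arguments": {
  "targets": [
    [-1,3,30,0,0,0],
    [-1,2,28,0,0,0],
    [0,0,5,0,0,0],
    [0,0,0,0,0,0]
  ]
}}

```text
clock: 9.95
position: [0.5254, -0.3165, 0.059]
tool_rot: [-3.133, -0.015, -0.484]
force: [1.5, -0.3, -1.2]
grip_width: 0.0292
```

>>> {"name": "arm_command", "arguments": {
  "targets": [
    [0,0,0,0,0,0],
    [0,0,0,0,0,0],
    [0,0,-25,0,0,0],
    [0,0,-45,0,0,0],
    [0,0,-45,0,0,0]
  ],
  "grip": 62
}}

```text
clock: 10.45
position: [0.5237, -0.3143, 0.1783]
tool_rot: [-3.132, -0.013, -0.482]
force: [0.2, -0.6, 0.2]
grip_width: 0.0532
```

```bash
python3 plan.py 0.5125 -0.0345 0.18 -3 ; python3 - <<'E'
from h import *
a=bot.grab_frame("wrist")["color"];f=bot.grab_frame("top")
np.save("top2.npy",f,allow_pickle=True);b=f["color"]
save("v3",np.hstack([cv2.resize(a,(400,300)),cv2.resize(b[200:350,240:440],(400,300))]))
E
```

```text
t 10.45 p [ 0.5237 -0.3143  0.1783] rpy [-179.46   -0.72  -27.6 ] F [ 0.2 -0.6  0.2] w 0.0532 q [ 0.64  0.58 -0.27  1.7   0.19  0.87 -0.19]
total tool [-139.6 -242.8   -1.2] [ -0.4  -0.8 -24.6] n 7
[-19.9, -34.7, -0.2, -0.05, -0.12, -3.51]
[-17.8, -35.8, -0.2, -0.05, -0.12, -3.51]
[-15.5, -36.9, -0.2, -0.05, -0.12, -3.51]
[-13.3, -37.7, -0.2, -0.05, -0.12, -3.51]
[-10.9, -38.5, -0.2, -0.05, -0.12, -3.51]
[-8.5, -39.1, -0.2, -0.05, -0.12, -3.51]
[-6.1, -39.5, -0.2, -0.05, -0.12, -3.51]
```

View pics/v3.png

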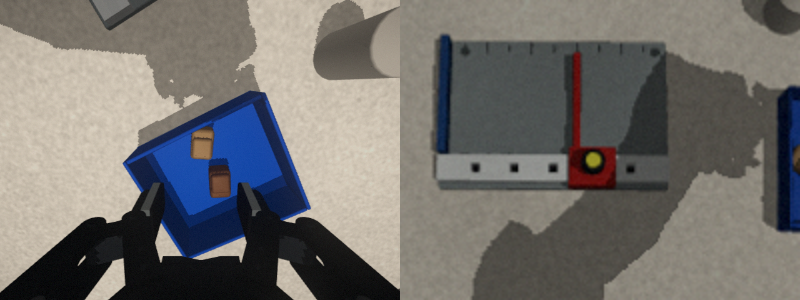

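Both chips lie in the tub, sand at (202,144) and brown at (219,182), and the stop is unmoved. Next I go to the knob.

>>> {"name": "arm_command", "arguments": {
  "targets": [
    [-20,-35,0,0,0,-3.5],
    [-18,-36,0,0,0,-3.5],
    [-16,-37,0,0,0,-3.5],
    [-13,-38,0,0,0,-3.5],
    [-11,-38,0,0,0,-3.5],
    [-8,-35,0,0,0,-3.5],
    [-5,-15,0,0,0,-3],
    [0,0,0,0,0,0]
  ],
  "grip": 100
}}

```text
clock: 11.35
position: [0.5141, -0.0565, 0.1909]
tool_rot: [3.135, -0.039, -0.048]
force: [-0.1, -1.2, 0.1]
grip_width: 0.0854
```

```bash
python3 plan.py 0.512 -0.0345 0.15 -3
```

```text
t 11.35 p [ 0.5141 -0.0565  0.1909] rpy [179.6   -2.25  -2.73] F [-0.1 -1.2  0.1] w 0.0854 q [ 0.32  0.44 -0.42  1.95  0.27  0.77 -0.31]
total tool [ -4.8 -22.2  40.6] [ 0.4 -2.2  0.3] n 2
[-2.4, -11.1, 20.3, 0.2, -1.12, 0.13]
[-2.0, -11.0, 20.4, 0.2, -1.12, 0.13]
```

>>> {"name": "arm_command", "arguments": {
  "targets": [
    [-2,-11,20,0.2,-1.1,0],
    [-2,-11,20,0.2,-1.1,0],
    [0,0,0,0,0,0],
    [0,0,0,0,0,0]
  ]
}}

```text
clock: 11.75
position: [0.514, -0.0383, 0.1524]
tool_rot: [3.139, -0.005, -0.054]
force: [-0.1, -1.0, 0.0]
grip_width: 0.0855
```

```bash
python3 - <<'E'
from h import *
s=bot.observe();f=bot.grab_frame("wrist");np.save("w4.npy",f,allow_pickle=True)
h=cv2.cvtColor(f["color"],cv2.COLOR_RGB2HSV)
y=(h[...,0]>22)&(h[...,0]<35)&(h[...,1]>150)&(h[...,2]>80)
if y.sum(): uv=np.argwhere(y)[:,::-1];print(y.sum(),uv.mean(0),ray(f,uv.mean(0),.098,s))
else: print("no dot",proj(f,[.512,-.0345,.098],s))
f=bot.grab_frame("scene");h=cv2.cvtColor(f["color"],cv2.COLOR_RGB2HSV)
E
python3 plan.py 0.512 -0.0345 0.083 -3
```

```text
766 [317.31592689 271.73237598] [[ 0.51273438 -0.03700821  0.098     ]]
t 11.85 p [ 0.514  -0.0383  0.1526] rpy [179.87  -0.29  -3.1 ] F [0.  0.  0.1] w 0.0858 q [ 0.26  0.5  -0.41  1.96  0.3   0.73 -0.37]
total tool [-2.5 -3.8 69.6] [ 0.1 -0.3 -0.1] n 2
[-1.3, -1.9, 34.8, 0.07, -0.14, -0.05]
[-1.2, -1.9, 34.8, 0.07, -0.14, -0.05]
```

>>> {"name": "arm_command", "arguments": {
  "targets": [
    [-1,-2,25,0,0,0],
    [0,0,25,0,0,0],
    [0,0,15,0,0,0],
    [0,0,0,0,0,0]
  ]
}}

```text
clock: 12.25
position: [0.5158, -0.0401, 0.0898]
tool_rot: [3.138, -0.013, -0.059]
force: [-0.6, 0.4, 0.0]
grip_width: 0.0855
```

```bash
python3 plan.py 0.5127 -0.0358 0.083 -3
```

```text
t 12.25 p [ 0.5158 -0.0401  0.0898] rpy [179.78  -0.74  -3.4 ] F [-0.6  0.4  0. ] w 0.0855 q [ 0.22  0.6  -0.35  2.    0.37  0.59 -0.44]
total tool [-3.5 -4.1  6.7] [ 0.2 -0.7 -0.4] n 1
[-3.5, -4.1, 6.7, 0.22, -0.74, -0.4]
```

>>> {"name": "arm_command", "arguments": {
  "targets": [
    [-3,-4,7,0.2,-0.7,-0.4],
    [0,0,0,0,0,0],
    [0,0,0,0,0,0]
  ]
}}

```text
clock: 12.55
position: [0.5141, -0.0366, 0.0848]
tool_rot: [3.141, -0.003, -0.053]
force: [0.9, 0.1, -0.3]
grip_width: 0.0857
```

```bash
python3 plan.py 0.5127 -0.0358 0.083 -3
```

```text
t 12.55 p [ 0.5141 -0.0366  0.0848] rpy [ 1.7998e+02 -1.5000e-01 -3.0400e+00] F [ 0.9  0.1 -0.3] w 0.0857 q [ 0.22  0.61 -0.35  2.    0.37  0.59 -0.44]
total tool [-1.5 -0.7  1.8] [ 0.  -0.2 -0. ] n 1
[-1.5, -0.7, 1.8, 0.02, -0.15, -0.04]
```

>>> {"name": "arm_command", "arguments": {
  "targets": [
    [-1,0,1,0,0,0],
    [0,0,0,0,0,0],
    [0,0,0,0,0,0],
    [0,0,0,0,0,0],
    [0,0,0,0,0,0],
    [0,0,0,0,0,0]
  ],
  "grip": 0,
  "grip_force": 60
}}

```text
clock: 13.15
position: [0.5124, -0.0367, 0.0857]
tool_rot: [3.14, -0.003, -0.053]
force: [0.7, 0.2, -4.6]
grip_width: 0.028
```

>>> {"name": "arm_command", "arguments": {
  "targets": [
    [0,0,-4,0,0,0],
    [0,0,-4,0,0,0],
    [0,0,-4,0,0,0],
    [0,0,-3,0,0,0],
    [0,0,0,0,0,0]
  ]
}}

```text
clock: 13.65
position: [0.5124, -0.0367, 0.1015]
tool_rot: [3.141, -0.002, -0.053]
force: [1.2, 0.9, -8.5]
grip_width: 0.0282
```

```bash
python3 plan.py 0.512 0.0145 0.1 -3
```

```text
t 13.65 p [ 0.5124 -0.0367  0.1015] rpy [ 1.7994e+02 -1.4000e-01 -3.0600e+00] F [ 1.2  0.9 -8.5] w 0.0282 q [ 0.23  0.59 -0.37  2.    0.35  0.62 -0.42]
total tool [ -3.1 -51.2   1.4] [ 0.1 -0.1 -0.1] n 2
[-1.6, -25.6, 0.7, 0.03, -0.07, -0.03]
[-1.5, -25.6, 0.7, 0.03, -0.07, -0.03]
```

The pull force is 8.5 N after 16 mm of lift, so the pin is clear. I'll slide slowly.

>>> {"name": "arm_command", "arguments": {
  "targets": [
    [-0.5,-8,0,0,0,0],
    [-0.5,-8,0,0,0,0],
    [-0.5,-8,0,0,0,0],
    [-0.5,-8,0,0,0,0],
    [-0.5,-6,0,0,0,0],
    [0,0,0,0,0,0]
  ]
}}

```text
clock: 14.25
position: [0.5117, 0.0046, 0.1011]
tool_rot: [3.14, -0.002, -0.053]
force: [1.5, -0.1, -7.2]
grip_width: 0.0286
```

```bash
python3 plan.py 0.5118 0.0133 0.1015 -3
```

```text
t 14.25 p [0.5117 0.0046 0.1011] rpy [ 1.799e+02 -1.200e-01 -3.040e+00] F [ 1.5 -0.1 -7.2] w 0.0286 q [ 0.15  0.58 -0.37  2.    0.35  0.62 -0.51]
total tool [-0.4 -8.7 -0.4] [ 0.1 -0.1 -0. ] n 1
[-0.4, -8.7, -0.4, 0.1, -0.12, -0.04]
```

>>> {"name": "arm_command", "arguments": {
  "targets": [
    [0,-5,0,0,0,0],
    [0,-3.5,0,0,0,0],
    [0,0,0,0,0,0]
  ]
}}

```text
clock: 14.55
position: [0.5117, 0.0136, 0.1008]
tool_rot: [3.139, -0.001, -0.053]
force: [1.4, -0.5, -7.1]
grip_width: 0.0286
```

```bash
python3 plan.py 0.5118 0.0133 0.0845 -3
```

```text
t 14.55 p [0.5117 0.0136 0.1008] rpy [ 1.7988e+02 -5.0000e-02 -3.0500e+00] F [ 1.4 -0.5 -7.1] w 0.0286 q [ 0.13  0.58 -0.36  2.    0.35  0.62 -0.52]
total tool [ 0.1  0.3 16.3] [ 0.1 -0.1 -0. ] n 1
[0.1, 0.3, 16.3, 0.12, -0.05, -0.05]
```

>>> {"name": "arm_command", "arguments": {
  "targets": [
    [0,0,4,0,0,0],
    [0,0,4,0,0,0],
    [0,0,4,0,0,0],
    [0,0,3,0,0,0],
    [0,0,0,0,0,0]
  ]
}}

```text
clock: 15.05
position: [0.5119, 0.0137, 0.0855]
tool_rot: [3.14, -0.002, -0.054]
force: [-6.3, -0.4, 14.2]
grip_width: 0.0283
```

```bash
python3 plan.py 0.5118 0.0133 0.0845 -3
```

```text
t 15.05 p [0.5119 0.0137 0.0855] rpy [ 1.7988e+02 -1.0000e-01 -3.0700e+00] F [-6.3 -0.4 14.2] w 0.0283 q [ 0.12  0.61 -0.35  2.01  0.37  0.58 -0.54]
total tool [-0.1  0.4  1. ] [ 0.1 -0.1 -0.1] n 1
[-0.1, 0.4, 1.0, 0.12, -0.1, -0.07]
```

```bash
python3 - <<'E'
from h import *
f=bot.grab_frame("scene");a=f["color"];b=bot.grab_frame("top")
save("v5",np.hstack([cv2.resize(a[170:320,230:430],(400,300),interpolation=cv2.INTER_CUBIC),cv2.resize(a[150:300,90:290],(400,300),interpolation=cv2.INTER_CUBIC)]))
# stop-plate centreline in top view, before/after, along cradle y
for n,g in(("start",np.load("top.npy",allow_pickle=True).item()),("now",b)):
    h=cv2.cvtColor(g["color"],cv2.COLOR_RGB2HSV);m=((h[...,0]<8)|(h[...,0]>172))&(h[...,1]>150)&(h[...,2]>60)
    X=ray(g,np.argwhere(m)[:,::-1],.049);k=(X[:,0]>.60)&(X[:,0]<.69)&(abs(X[:,1])<.15);print(n,k.sum(),X[k].mean(0))
print(np.round(bot.observe()["force"],1))
s=bot.observe();w=bot.grab_frame("wrist");h=cv2.cvtColor(w["color"],cv2.COLOR_RGB2HSV);m=(h[...,0]>22)&(h[...,0]<35)&(h[...,1]>150)&(h[...,2]>80)
print("dot",m.sum(),np.median(cloud(w,s)[m],0), ray(w,np.argwhere(m)[:,::-1].mean(0),.098,s))
E
```

```text
start 68 [ 0.63085756 -0.01299918  0.049     ]Traceback (most recent call last):
  File "<stdin>", line 7, in <module>
  File "h.py", line 12, in ray
    n=cv2.undistortPoints(uv,K(f),np.array(f["D"],float)).reshape(-1,2)
      ~~~~~~~~~~~~~~~~~~~^^^^^^^^^^^^^^^^^^^^^^^^^^^^^^^^
cv2.error: OpenCV(4.12.0) /io/opencv/modules/calib3d/src/undistort.dispatch.cpp:347: error: (-215:Assertion failed) CV_IS_MAT(_src) && CV_IS_MAT(_dst) && (_src->rows == 1 || _src->cols == 1) && (_dst->rows == 1 || _dst->cols == 1) && _src->cols + _src->rows - 1 == _dst->rows + _dst->cols - 1 && (CV_MAT_TYPE(_src->type) == CV_32FC2 || CV_MAT_TYPE(_src->type) == CV_64FC2) && (CV_MAT_TYPE(_dst->type) == CV_32FC2 || CV_MAT_TYPE(_dst->type) == CV_64FC2) in function 'cvUndistortPointsInternal'
```

View pics/v5.png

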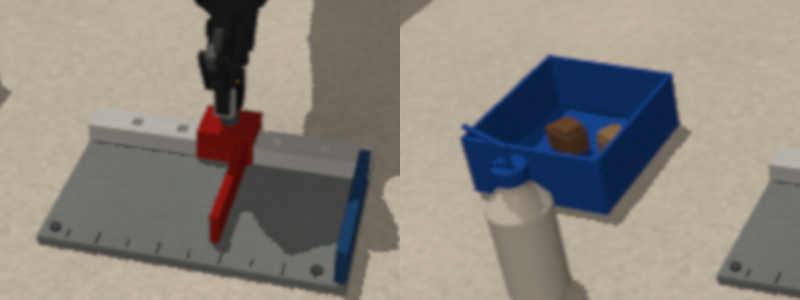

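The scene view shows two holes free on each side of the stop, so it is at the middle hole. Both chips are in the tub and the bottle is standing. The arm hides the stop from the top camera, so I'll measure with the scene and wrist views.

```bash
python3 - <<'E'
from h import *
s=bot.observe();w=bot.grab_frame("wrist");h=cv2.cvtColor(w["color"],cv2.COLOR_RGB2HSV);m=(h[...,0]>22)&(h[...,0]<35)&(h[...,1]>150)&(h[...,2]>80)
print("dot px",m.sum())
if m.sum(): print(np.median(cloud(w,s)[m],0))
for n,g in(("start",np.load("scene.npy",allow_pickle=True).item()),("now",bot.grab_frame("scene"))):
    h=cv2.cvtColor(g["color"],cv2.COLOR_RGB2HSV);m=((h[...,0]<8)|(h[...,0]>172))&(h[...,1]>190)&(h[...,2]>60);m[:215]=0;m[300:]=0;m[:,:240]=0;m[:,360:]=0
    uv=np.argwhere(m)[:,::-1];X=ray(g,uv,.049)
    k=(X[:,0]>.58)&(X[:,0]<.68);print(n,k.sum(),np.percentile(X[k][:,1],[5,50,95]).round(4))
    d=cloud(g)[m]; k=(d[:,0]>.57)&(d[:,0]<.68)&(d[:,2]>.045)&(d[:,2]<.056);print("  depth top",k.sum(),np.median(d[k],0).round(4) if k.any() else 0)
print({k:np.round(v,3) for k,v in s.items() if k in("clock","force","position","grip_width")})
E
```

```text
dot px 1538
[0.51204504 0.01418222 0.09994407]
start 254 [-0.0175 -0.0102 -0.0036]
  depth top 154 [ 0.6163 -0.0137  0.0495]
now 228 [0.0327 0.0392 0.0448]
  depth top 150 [0.6185 0.0366 0.0497]
{'clock': np.float64(15.15), 'position': array([0.512, 0.014, 0.085]), 'force': array([-4.494,  0.061, 11.348]), 'grip_width': np.float64(0.028)}
```

```bash
python3 -c "
from workcell import bot
print(bot.job_done()); s=bot.observe(); print(s['clock'],s['force'],s['grip_width'])"
```

```text
the job is handed in; nothing more can be done
None
the job is handed in; nothing more can be done
```

I put both stone chips in the blue waste tub. Then I pulled the pin up by its knob (about 16 mm), slid the end stop one hole towards the blue plate and lowered the pin into that hole. I handed the job in at about 15 s of robot time, still gripping the knob; hand-in reports no verdict.

- **Chips:** in the last scene picture both chips lie inside the tub.
- **Stop travel:** it moved about 50 mm. The scene camera gave 49 to 50 mm and its depth reading about 50 mm.
- **Pin home:** the knob's top read 0.0999 m by wrist depth, the same as when the pin was home at the start (nominal 98 mm). The tool pushed down with about 11 N, which fits a pin that has bottomed.
- **Grip:** the fingers read 28 mm open on the 30 mm knob, at the 60 N grip setting.
- **Bottle and beaker:** the arm's path stayed clear of both. The bottle was standing in the last picture; I took no final measurement of the beaker.
- **Check that failed:** in the final top view the arm hid the stop, so that check gave nothing. I used the scene and wrist views instead.

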